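Put the balance check weights back into their cases

ROBOT

A 6-joint arm with a two-finger parallel gripper is mounted at the origin on a cart in front of the work surface, level with it; the furniture and walls round the work are solid. World frame = base frame: x ahead of the robot, y to its left, z up, the work surface at z = 0. Lengths are in m, angles in rad, forces in N, time in s.
With the tool pointing down it reaches from about 0.275 to 0.75 m from the base axis. Payload 10.2 kg.
Tool frame: the origin (TCP) lies midway between the tips of the shut fingers; the grasp point (between the pads) lies manip.grip_depth behind it (manip.grip_depth is the distance from the TCP to the grasp point, in m); z points along the fingers, x is the direction in which the jaws open and shut, and the axes are right-handed (so a half turn about z gives the same grasp; the last joint's range is limited). The gripper opens to 85 mm and grips with 20 to 120 N. Pads are 22 mm wide; open, the fingers measure 114 mm over their backs; the gripper's body (76 mm by 85 mm) begins 54 mm behind the grasp point. The pads swing forward as they close: fully open they stand 13 mm farther back than shut.
Start: joints at [1.038, 0.313, 1.498, -0, 1.331, -0.223], TCP at [0.16, 0.5, 0.231] pointing down, gripper open.
Joint ranges: [-2.94, 2.94], [-0.97, 2.17], [0.19, 2.56], [-1.23, 4.37], [0.02, 3.11], [-2.88, 2.88]. Speed limits (rad/s): [2.39, 2.39, 3.01, 3.14, 3.14, 3.14].

INTERFACE

Orientations are given as a unit quaternion [x, y, z, w].
In Python, from workcell import get_obs, optics, hand_in, manip gives the robot as it stands.
- The arm moves only by the tool send_rows, never from a script. Its argument "rows" is a list of rows, each an object of numbers: "dx", "dy", "dz": the shift along the tool's x, y, z each as a share of 3 cm, from -1 to 1; "roll": the turn about the tool's z as a share of 0.08 rad, from -1 to 1. In form: [{"dx": .., "dy": .., "dz": .., "roll": ..}, ...]. A call has 1 to 10 rows; each row shifts and turns the commanded pose from where the row before left it, along the tool's axes as they then stand; what a row does not reach is not made up. A row lasts 1/12 s, in which the tool goes at most 41.7 mm and 7.16 degrees, less where a joint would pass 70% of its speed; a pose out of reach is approached as far as the arm can. A call with a number of a shift or a turn outside -1 to 1 is refused whole. A call with a gripper value outside its range is refused whole. "fingers" is the opening, from 0 (shut) to 1 (fully open), set as the call begins (left out, the last holds). The fingers move at their own pace and stop on an object; "grip_force" is the grip in N (left out, the last holds). Time passes only in rows, so rows that do not move let the fingers close. It gives the time, the measured TCP pose, the force and the opening at its end, in the units of the state.
- get_obs(): the state, without advancing time (a new reading comes with each control period).
- optics.read_camera(name): name is "side" or "top" or "wrist"; returns a dict with "color" (400x640x3 uint8, red, green, blue), "fovy" (degrees; the focal length in pixels is half the picture's height over the tangent of half this angle, whatever the lens; pixels are square), "cx", "cy" (the principal point, pixels), "k1" (the pictures are not rectified: a ray, as slopes to the right and down, at radius r is drawn at 1 + k1 r^2 times it, then the intrinsics apply), "position" and "attitude" of the camera in the world. Camera axes: x right, y down, z forward; pixel columns grow to the right and rows downward; lengths in m; the calibration is good to about 2 mm. A picture is of the moment at which its call begins. There is no depth.
- hand_in(): hands the job in, once; it reports no verdict.
The state is a dict: "time_s": time; "joint_positions": joint angles; "qvel": joint speeds; "effort": joint torques, N m; "tcp_pos": TCP position; "eef_rot": TCP orientation; "contact_force": force on the tool from outside, world axes, zero at the start; "ft_torque": the same for the moment, N m; "opening": finger opening in m.
Only numpy, scipy, OpenCV 4.12 (cv2) and the standard library are available. Lean on these libraries where they do the work, as an engineer would, in place of code of your own. Each camera call takes 0.05 s, during which the arm holds its last target. There are 200 camera calls.

TASK

The balance check is finished: take the stack of steel weights off the balance pan and put each weight back, standing flat on the floor of the well, in the open case of its own size. Carry them straight from the pan to their cases, so that no weight is ever put down on the bare work surface, and leave the cases, the dropper bottle and the specimen pot standing where they are.

Things in the scene. Friction and masses are not known exactly. Their poses are not given: they have to be found in the camera images.
- w50_mid (a point): smallest of four polished steel disc weights (50 g), an upright cylinder 22 mm in diameter, 16.4 mm high; at the start top of the stack. The point is its centre, half-way up; z is its axis.
- w100_mid (a point): second smallest of four polished steel disc weights (100 g), an upright cylinder 33 mm in diameter, 14.6 mm high; at the start second from the top. The point is its centre, half-way up; z is its axis.
- w200_mid (a point): second largest of four polished steel disc weights (200 g), an upright cylinder 45 mm in diameter, 15.7 mm high; at the start third from the top. The point is its centre, half-way up; z is its axis.
- w500_mid (a point): largest of four polished steel disc weights (500 g), an upright cylinder 60 mm in diameter, 22.0 mm high; at the start bottom of the stack, standing on the balance pan. The point is its centre, half-way up; z is its axis. The weights stand loosely on one another in order of size, about concentric, on the round pan (116 mm across, 60 mm above the work surface) of a white bench balance, which is fixed.
- case50_well (a point): smallest of four open round black cases, for the 50 g weight: outside 46 mm in diameter, 14 mm high, loose. A round well with flat grey floor in its top: 30 mm across, bevelled out to 38 mm at the mouth, 6 mm deep. The point is the centre of the well's floor, 8 mm above the work surface; z up. The weight standing in it projects 10.4 mm above the rim. (The black discs without a well are the cases' lids.)
- case100_well (a point): second smallest of four open round black cases, for the 100 g weight: outside 57 mm in diameter, 14 mm high, loose. A round well with flat grey floor in its top: 41 mm across, bevelled out to 49 mm at the mouth, 6 mm deep. The point is the centre of the well's floor, 8 mm above the work surface; z up. The weight standing in it projects 8.6 mm above the rim.
- case200_well (a point): second largest of four open round black cases, for the 200 g weight: outside 69 mm in diameter, 14 mm high, loose. A round well with flat grey floor in its top: 53 mm across, bevelled out to 61 mm at the mouth, 6 mm deep. The point is the centre of the well's floor, 8 mm above the work surface; z up. The weight standing in it projects 9.7 mm above the rim.
- case500_well (a point): largest of four open round black cases, for the 500 g weight: outside 84 mm in diameter, 17 mm high, loose. A round well with flat grey floor in its top: 68 mm across, bevelled out to 76 mm at the mouth, 9 mm deep. The point is the centre of the well's floor, 8 mm above the work surface; z up. The weight standing in it projects 13.0 mm above the rim.
- dropper: bystander: amber glass dropper bottle, 33 mm in diameter, 82 mm high, loose among the cases; origin at the centre of its underside, z up
- specimen_pot: bystander: white specimen pot with a white screw cap, 50 mm in diameter, 55 mm high, loose among the cases; origin at the centre of its underside, z up. The other equipment, along the front, back and sides, is fixed; none of it over 20 mm high stands within 65 mm of a case's or the stack's centre, except the balance

How it is judged:
By the outcome, as a careful person would: the job done as asked, in the order asked, and still so for the second after the job is handed in, with the robot touching nothing.
It also fails if it takes over 102 s, if anything falls off the work surface, if the arm or the gripper's body presses on something with over 40 N, if the wrist force passes 120 N, or if a joint passes its speed limit or range.

## Working session

There is one attempt and no reset: what is moved stays moved. The work goes in short steps, Python scripts to look and compute and a tool call to move; the robot and the scene stay as the last step left them, time stands still between calls to the robot, and variables do not carry over. Pictures are saved under pics/ and viewed, about 12 in all and at most 16, crops included, and the job is handed in when it is done.

Besides the shell and the picture viewer there is one more tool, called by a JSON object that holds its "name" and its "arguments", one argument or row to a line. send_rows: Moves the arm, as the interface text tells. Shift numbers are shares of 3 cm and turn numbers shares of 0.08 rad, none past 1 either way. Its arguments: {"type":"object","properties":{"rows":{"type":"array","items":{"type":"object","properties":{"dx":{"type":"number"},"dy":{"type":"number"},"dz":{"type":"number"},"roll":{"type":"number"}}}},"fingers":{"type":"number"},"grip_force":{"type":"number"}},"required":["rows"]}

```bash
ls; mkdir -p pics; cat > h.py <<'E'
import numpy as np, cv2
from scipy.spatial.transform import Rotation as R
from workcell import get_obs, optics, hand_in, manip
def shot(name,f=None):
    c=optics.read_camera(name)
    if f: cv2.imwrite('pics/'+f,cv2.cvtColor(c['color'],cv2.COLOR_RGB2BGR))
    return c
def rot(a):
    a=np.array(a,float)
    return R.from_quat(a).as_matrix() if a.size==4 else a
def foc(c): return c['color'].shape[0]/2/np.tan(np.radians(c['fovy'])/2)
def ray(c,u,v):
    f=foc(c); d=np.array([(u-c['cx'])/f,(v-c['cy'])/f]); p=d.copy()
    for _ in range(30): p=d/(1+c['k1']*(p@p))
    return rot(c['attitude'])@np.array([p[0],p[1],1])
def onplane(c,u,v,z):
    r=ray(c,u,v); o=np.array(c['position']); return o+r*(z-o[2])/r[2]
def proj(c,P):
    q=rot(c['attitude']).T@(np.array(P)-c['position']); s=q[:2]/q[2]; s=s*(1+c['k1']*(s@s)); return s*foc(c)+[c['cx'],c['cy']]
E
python3 - <<'E'
from h import *
print(manip.grip_depth, get_obs())
for n in('top','side','wrist'):
    c=shot(n,n+'0.png'); print(n,{k:v for k,v in c.items() if k!='color'})
E
```

```text
pics
0.0187 {'time_s': 0.0, 'joint_positions': array([ 1.03761708e+00,  3.13453054e-01,  1.49841767e+00, -2.76480667e-06,
        1.33100941e+00, -2.23350936e-01]), 'qvel': array([ 0.00127545, -0.00065575,  0.00038204, -0.00155201,  0.00051712,
       -0.00015454]), 'effort': array([-2.55119703e-04, -4.12244618e+01, -2.59750539e+01, -1.72021169e-04,
        3.99030716e-03,  6.53102830e-06]), 'tcp_pos': array([0.1599263 , 0.49978396, 0.23074082]), 'eef_rot': array([ 8.07741901e-01,  5.89535925e-01, -5.90592979e-04,  2.56141756e-04]), 'contact_force': array([-0.56770604,  0.17868746, -0.59067288]), 'ft_torque': array([ 0.01269965, -0.00601016,  0.00622447]), 'opening': 0.0856164638778914}
top {'fovy': 55.64141715533849, 'cx': 323.05906932913575, 'cy': 202.6544127429437, 'k1': -0.03698591834600933, 'position': array([ 0.35258229, -0.01967951,  1.16932432]), 'attitude': array([ 0.70743318, -0.70227434,  0.05412647, -0.05847536])}
side {'fovy': 49.15082277171163, 'cx': 318.2439253867651, 'cy': 193.64817472780274, 'k1': -0.00032980357129416756, 'position': array([ 0.04791345, -0.71777034,  0.74661896]), 'attitude': array([ 0.85505718, -0.2665163 ,  0.12492911, -0.42689459])}
wrist {'fovy': 63.639552975946266, 'cx': 325.1626833851334, 'cy': 199.30403606029185, 'k1': -0.03902103684648252, 'position': array([0.0876418 , 0.52273115, 0.37373637]), 'attitude': array([0.7983796 , 0.58298553, 0.08826004, 0.1221804 ])}
```

View pics/top0.png

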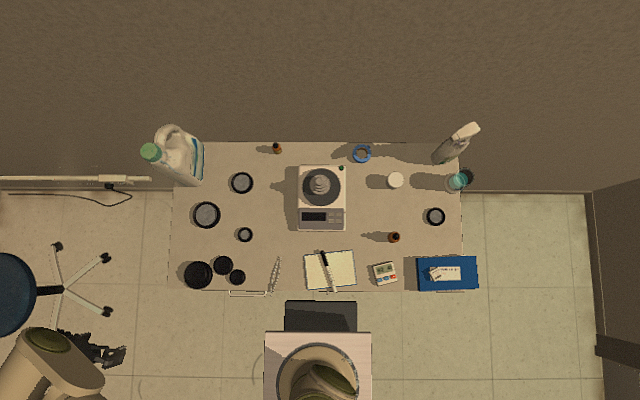

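View pics/side0.png

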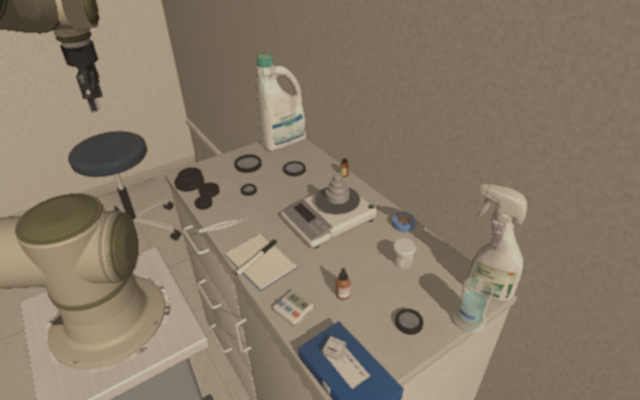

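The top view shows the stack at about (321,183) and the cases at (207,214), (242,183), (245,234) and (436,216). The lids are at lower left, the pot at (396,180) and the dropper at (394,237). The side view agrees with this.

```bash
python3 - <<'E'
from h import *
for n,seeds,z in(('top',[(207,214),(242,183),(245,234),(436,216)],.014),('side',[(248,163),(294,168),(249,189),(409,321)],.014)):
    c=shot(n); g=cv2.cvtColor(c['color'],cv2.COLOR_RGB2GRAY)
    s=6
    for u,v in seeds:
        a=26; x0,y0=u-a,v-a
        crop=cv2.resize(g[y0:v+a,x0:u+a],None,fx=s,fy=s,interpolation=cv2.INTER_CUBIC)
        m=(crop<75).astype(np.uint8)
        cs,_=cv2.findContours(m,cv2.RETR_EXTERNAL,cv2.CHAIN_APPROX_NONE)
        k=max(cs,key=lambda q:cv2.contourArea(q) if cv2.pointPolygonTest(cv2.convexHull(q),(a*s,a*s),False)>0 else 0)
        pts=cv2.convexHull(k)[:,0]
        P=np.array([onplane(c,(p[0]+.5)/s-.5+x0,(p[1]+.5)/s-.5+y0,z)[:2] for p in pts])
        (cc,r)=cv2.minEnclosingCircle((P*1000).astype(np.float32)); 
        e=cv2.fitEllipse((P*1000).astype(np.float32))
        print(n,(u,v),'circ',np.round(cc),round(2*r),'ell',np.round(e[0]),np.round(e[1]))
c=shot('top'); print('stack top',onplane(c,321,183,.129),'pot',onplane(c,396,180,.055),'dropper',onplane(c,394,237,.08))
im=cv2.cvtColor(c['color'],cv2.COLOR_RGB2BGR)
big=lambda i:cv2.resize(i,(390,300),interpolation=cv2.INTER_CUBIC)
s=cv2.cvtColor(shot('side')['color'],cv2.COLOR_RGB2BGR)
cv2.imwrite('pics/z1.png',np.vstack([np.hstack([big(im[150:220,275:366]),big(im[170:248,200:301][:, :])]),np.hstack([big(s[155:225,290:381]),big(im[170:248,375:476])])]))
E
```

```text
top (207, 214) circ [498. 349.] 88 ell [498. 349.] [85. 88.]
top (242, 183) circ [600. 243.] 72 ell [600. 243.] [69. 71.]
top (245, 234) circ [438. 228.] 48 ell [439. 228.] [46. 48.]
top (436, 216) circ [ 498. -357.] 60 ell [ 498. -357.] [57. 60.]
side (248, 163) circ [493. 341.] 99 ell [493. 341.] [ 82. 101.]
side (294, 168) circ [595. 233.] 78 ell [594. 234.] [67. 79.]
side (249, 189) circ [434. 217.] 54 ell [433. 217.] [44. 55.]
side (409, 321) circ [ 493. -364.] 60 ell [ 493. -365.] [55. 61.]
stack top [ 0.57559587 -0.00640073  0.129     ] pot [ 0.60224383 -0.23098516  0.055     ] dropper [ 0.42922846 -0.21671321  0.08      ]
```

View pics/z1.png

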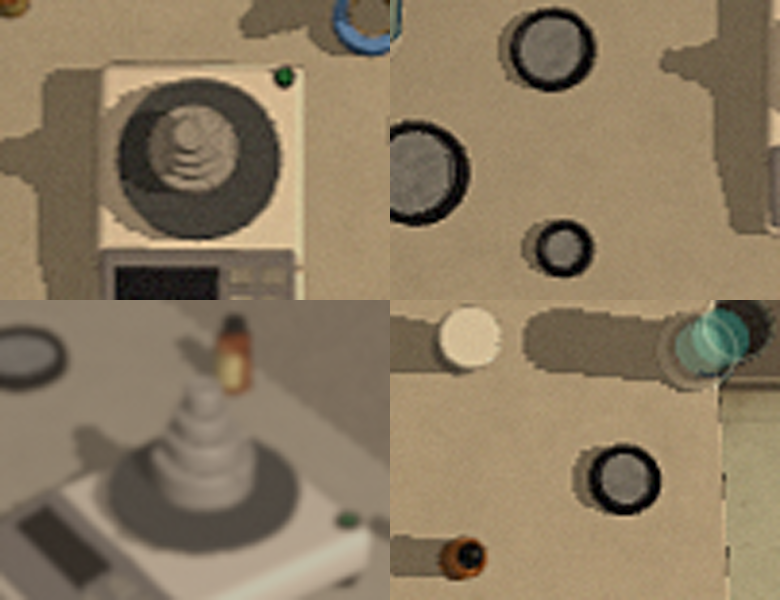

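Estimated centres in mm: case500 (498,349), case200 (600,243), case50 (438,228), case100 (498,-357), stack (576,-5). I'll turn the tool to line up with the world axes (dx = +y, dy = +x, dz = down) and go above the stack.

{"name": "send_rows", "arguments": {
  "rows": [
    {"roll": -0.975},
    {"roll": -0.975},
    {"roll": -0.975},
    {"roll": -0.975},
    {"roll": 0}
  ],
  "fingers": 1,
  "grip_force": 50
}}

```text
validation failed for argument at $.ro...
```

{"name": "send_rows", "arguments": {
  "rows": [
    {"dx": -0.84,"dy": 0.69},
    {"dx": -0.84,"dy": 0.69},
    {"dx": -0.84,"dy": 0.69},
    {"dx": -0.84,"dy": 0.69},
    {"dx": -0.84,"dy": 0.69},
    {"dx": -0.84,"dy": 0.69},
    {"dx": -0.84,"dy": 0.69},
    {"dx": -0.84,"dy": 0.69},
    {"dx": -0.84,"dy": 0.69},
    {"dx": -0.84,"dy": 0.69}
  ]
}}

```text
validation failed for argument at $.ro...
```

{"name": "send_rows", "arguments": {
  "rows": [
    {"dx": -0.84,"dy": 0.69},
    {"dx": -0.84,"dy": 0.69},
    {"dx": -0.84,"dy": 0.69},
    {"dx": -0.84,"dy": 0.69},
    {"dx": -0.84,"dy": 0.69},
    {"dx": -0.84,"dy": 0.69},
    {"dx": -0.84,"dy": 0.69},
    {"dx": -0.84,"dy": 0.69},
    {"dx": -0.84,"dy": 0.69},
    {"dx": 0}
  ]
}}

```text
validation failed for argument at $.ro...
```

{"name": "send_rows", "arguments": {
  "rows": [
    {"dx": 0,"dy": 0,"dz": 0,"roll": -0.975},
    {"dx": 0,"dy": 0,"dz": 0,"roll": -0.975},
    {"dx": 0,"dy": 0,"dz": 0,"roll": -0.975},
    {"dx": 0,"dy": 0,"dz": 0,"roll": -0.975},
    {"dx": 0,"dy": 0,"dz": 0,"roll": 0}
  ],
  "fingers": 1,
  "grip_force": 50
}}

```text
time_s: 0.77
tcp_pos: [0.1601, 0.5, 0.2313]
eef_rot: [0.705, 0.709, -0.0, 0.0]
contact_force: [-0.2, -0.3, 0.6]
opening: 0.085
```

{"name": "send_rows", "arguments": {
  "rows": [
    {"dx": -0.84,"dy": 0.69,"dz": 0,"roll": 0},
    {"dx": -0.84,"dy": 0.69,"dz": 0,"roll": 0},
    {"dx": -0.84,"dy": 0.69,"dz": 0,"roll": 0},
    {"dx": -0.84,"dy": 0.69,"dz": 0,"roll": 0},
    {"dx": -0.84,"dy": 0.69,"dz": 0,"roll": 0},
    {"dx": -0.84,"dy": 0.69,"dz": 0,"roll": 0},
    {"dx": -0.84,"dy": 0.69,"dz": 0,"roll": 0},
    {"dx": -0.84,"dy": 0.69,"dz": 0,"roll": 0},
    {"dx": -0.84,"dy": 0.69,"dz": 0,"roll": 0},
    {"dx": -0.84,"dy": 0.69,"dz": 0,"roll": 0}
  ]
}}

```text
time_s: 1.6
tcp_pos: [0.3684, 0.2471, 0.2315]
eef_rot: [0.707, 0.707, 0.0, 0.0]
contact_force: [-0.4, 1.1, -0.3]
opening: 0.0856
```

{"name": "send_rows", "arguments": {
  "rows": [
    {"dx": -0.84,"dy": 0.69,"dz": 0,"roll": 0},
    {"dx": -0.84,"dy": 0.69,"dz": 0,"roll": 0},
    {"dx": -0.84,"dy": 0.69,"dz": 0,"roll": 0},
    {"dx": -0.84,"dy": 0.69,"dz": 0,"roll": 0},
    {"dx": -0.84,"dy": 0.69,"dz": 0,"roll": 0},
    {"dx": -0.84,"dy": 0.69,"dz": 0,"roll": 0},
    {"dx": -0.84,"dy": 0.69,"dz": 0,"roll": 0},
    {"dx": -0.84,"dy": 0.69,"dz": 0,"roll": 0},
    {"dx": -0.84,"dy": 0.6,"dz": 0,"roll": 0},
    {"dx": 0,"dy": 0,"dz": 0,"roll": 0}
  ]
}}

```text
time_s: 2.43
tcp_pos: [0.5538, 0.018, 0.2306]
eef_rot: [0.709, 0.706, -0.0, 0.0]
contact_force: [-0.1, 0.9, 0.1]
opening: 0.0857
```

```bash
python3 - <<'E'
from h import *
c=shot('wrist','w1.png'); o=get_obs(); print(o['time_s'],o['tcp_pos'],o['eef_rot'],o['contact_force'],c['position'])
for P in [(.576,-.006,.1287),(.576,-.006,.06)]: print(proj(c,P))
E
```

```text
2.4833 [0.55254946 0.02006922 0.23059954] [ 7.08230816e-01  7.05980856e-01 -2.76564093e-04 -2.55843506e-04] [-0.29590943  0.2737345  -0.0458765 ] [0.47779143 0.01793405 0.37346885]
[296.70380167 224.79105982]
[302.4546448 199.6099201]
```

View pics/w1.png

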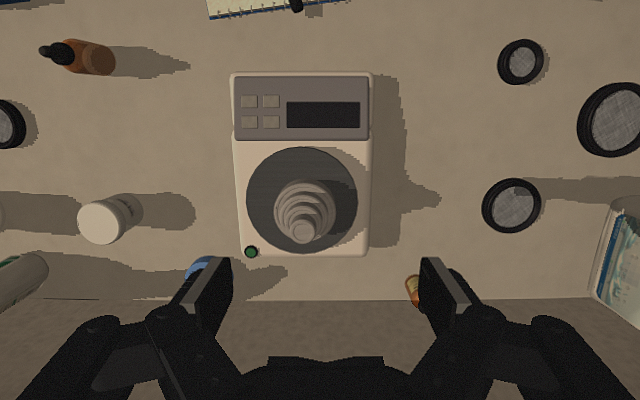

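The wrist view shows the stack at about (303,231), case50 at (520,61), case200 at (512,205), case500 at (615,119), the pot at left and the fingers at the bottom. I'll zoom on the stack and fit the cases.

```bash
python3 - <<'E'
from h import *
c=shot('wrist'); g=cv2.cvtColor(c['color'],cv2.COLOR_RGB2GRAY)
for n,(u,v),a,z in(('50',(520,61),32,.014),('200',(512,205),40,.014)):
    m=(g<48).astype(np.uint8)
    sub=np.zeros_like(m); sub[v-a:v+a,u-a:u+a]=m[v-a:v+a,u-a:u+a]
    cs,_=cv2.findContours(sub,cv2.RETR_EXTERNAL,cv2.CHAIN_APPROX_NONE); k=max(cs,key=cv2.contourArea)
    # grey floor = inner hole
    inner=cv2.morphologyEx(sub,cv2.MORPH_CLOSE,np.ones((3,3)))
    cs,h=cv2.findContours(inner,cv2.RETR_CCOMP,cv2.CHAIN_APPROX_NONE)
    hole=max([q for q,hh in zip(cs,h[0]) if hh[3]>=0],key=cv2.contourArea)
    for lab,q,zz in(('outer',k,z/2),('floor',hole,.008)):
        P=np.array([onplane(c,*p,zz)[:2]*1000 for p in q[:,0]]).astype(np.float32)
        e=cv2.fitEllipse(cv2.convexHull(P)); print(n,lab,np.round(e[0],1),np.round(e[1],1))
x0,y0,w,h=255,155,100,75+25
im=cv2.resize(cv2.cvtColor(c['color'],cv2.COLOR_RGB2BGR)[y0:y0+h,x0:x0+w],(600,600),interpolation=cv2.INTER_CUBIC)
cv2.imwrite('pics/z2.png',im)
E
```

```text
50 outer [438.9 226.6] [46.1 50.1]
50 floor [438.9 227.9] [29.8 32. ]
200 outer [601.6 243.1] [68.3 74.9]
200 floor [602.6 244.1] [52.9 55.3]
```

View pics/z2.png

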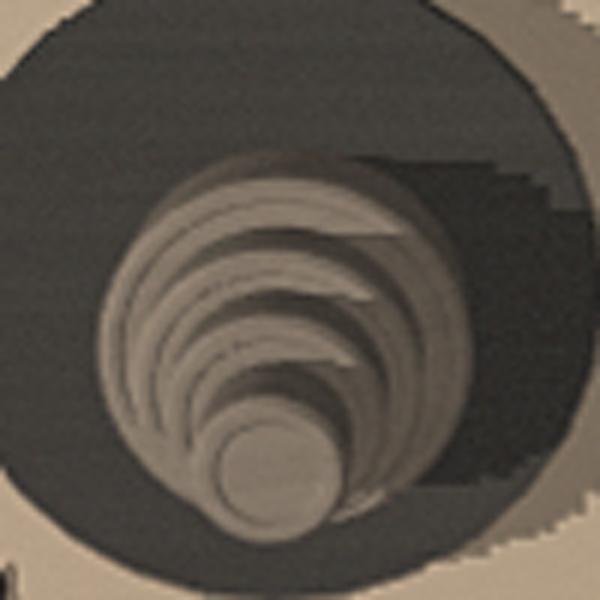

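The w50 top disc is centred at crop (267,468), which is pixel (299.5,233).

```bash
python3 - <<'E'
from h import *
c=shot('wrist'); f=lambda a,b,z:onplane(c,255+a/6-.4,155+b/6-.4,z)*1000
print('w50',f(267,468,.1287),'d',f(343,468,.1287)[1]-f(191,468,.1287)[1],f(267,392,.1287)[0]-f(267,543,.1287)[0])
# w500 top rim: left, top extreme ; w200, w100 top edges
print('w500 left',f(98,345,.082),'back',f(280,178,.082)); print('w200 back',f(270,247,.0977)); print('w100 back',f(267,313,.1123), 'left', f(160,400,.1123))
o=get_obs();print(o['tcp_pos'])
E
```

```text
w50 [ 5.80929303e+02 -5.29517651e-01  1.28700000e+02] d 20.87418745851298 -22.44796000694521
w500 left [579.60108854 -31.18195017  82.        ] back [552.02850425  -1.36741678  82.        ]
w200 back [558.54969344  -1.89906093  97.7       ]
w100 back [564.0091154   -1.35925798 112.3       ] left [577.28805491 -17.20407023 112.3       ]
[0.5514404  0.02232253 0.23108414]
```

The stack is concentric at about (581,-1). I'll move over it, go down to TCP z≈0.118 and grip w50.

{"name": "send_rows", "arguments": {
  "rows": [
    {"dx": -0.37,"dy": 0.51,"dz": 0,"roll": 0},
    {"dx": -0.37,"dy": 0.51,"dz": 0,"roll": 0},
    {"dx": 0,"dy": 0,"dz": 0.94,"roll": 0},
    {"dx": 0,"dy": 0,"dz": 0.94,"roll": 0},
    {"dx": 0,"dy": 0,"dz": 0.94,"roll": 0},
    {"dx": 0,"dy": 0,"dz": 0.54,"roll": 0},
    {"dx": 0,"dy": 0,"dz": 0.4,"roll": 0},
    {"dx": 0,"dy": 0,"dz": 0,"roll": 0},
    {"dx": 0,"dy": 0,"dz": 0,"roll": 0}
  ]
}}

```text
time_s: 3.33
tcp_pos: [0.5821, 0.0009, 0.1189]
eef_rot: [0.706, 0.708, -0.0, -0.0]
contact_force: [-0.1, -0.1, 0.3]
opening: 0.0854
```

{"name": "send_rows", "arguments": {
  "rows": [
    {"dx": 0,"dy": 0,"dz": 0,"roll": 0},
    {"dx": 0,"dy": 0,"dz": 0,"roll": 0},
    {"dx": 0,"dy": 0,"dz": 0,"roll": 0},
    {"dx": 0,"dy": 0,"dz": 0,"roll": 0},
    {"dx": 0,"dy": 0,"dz": 0,"roll": 0},
    {"dx": 0,"dy": 0,"dz": 0,"roll": 0},
    {"dx": 0,"dy": 0,"dz": 0,"roll": 0},
    {"dx": 0,"dy": 0,"dz": 0,"roll": 0}
  ],
  "fingers": 0.35,
  "grip_force": 40
}}

```text
time_s: 4.0
tcp_pos: [0.5824, -0.0001, 0.1185]
eef_rot: [0.706, 0.708, 0.0, 0.0]
contact_force: [0.4, -0.5, -0.2]
opening: 0.0301
```

```bash
python3 - <<'E'
from h import *
s=shot('side')['color'];w=shot('wrist')['color']
a=cv2.resize(s[120:240,280:400],(400,400),interpolation=cv2.INTER_CUBIC); b=cv2.resize(w[200:400,220:420],(400,400),interpolation=cv2.INTER_CUBIC)
cv2.imwrite('pics/z3.png',cv2.cvtColor(np.hstack([a,b]),cv2.COLOR_RGB2BGR)); print(get_obs()['tcp_pos'])
E
```

```text
[ 5.82363755e-01 -6.36663191e-05  1.18493290e-01]
```

View pics/z3.png

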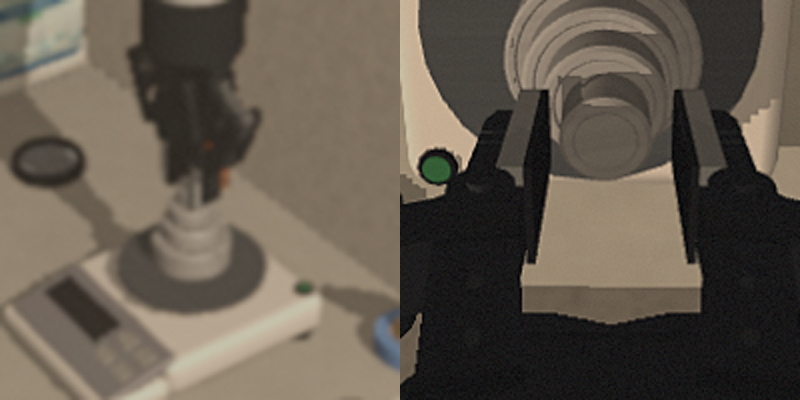

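The pads straddle w50, roughly centred. Closing on it now.

{"name": "send_rows", "arguments": {
  "rows": [
    {"dx": 0,"dy": 0,"dz": 0,"roll": 0},
    {"dx": 0,"dy": 0,"dz": 0,"roll": 0},
    {"dx": 0,"dy": 0,"dz": 0,"roll": 0},
    {"dx": 0,"dy": 0,"dz": 0,"roll": 0},
    {"dx": 0,"dy": 0,"dz": 0,"roll": 0},
    {"dx": 0,"dy": 0,"dz": 0,"roll": 0}
  ],
  "fingers": 0,
  "grip_force": 40
}}

```text
time_s: 4.6
tcp_pos: [0.5825, -0.0001, 0.1187]
eef_rot: [0.706, 0.708, 0.0, 0.0]
contact_force: [-0.1, -0.3, 3.3]
opening: 0.0198
```

{"name": "send_rows", "arguments": {
  "rows": [
    {"dx": 0,"dy": 0,"dz": -0.2,"roll": 0},
    {"dx": 0,"dy": 0,"dz": -0.4,"roll": 0},
    {"dx": 0,"dy": 0,"dz": -0.6,"roll": 0},
    {"dx": 0,"dy": 0,"dz": -0.6,"roll": 0},
    {"dx": 0,"dy": 0,"dz": 0,"roll": 0},
    {"dx": 0,"dy": 0,"dz": 0,"roll": 0}
  ]
}}

```text
time_s: 5.1
tcp_pos: [0.5825, -0.0, 0.1728]
eef_rot: [0.706, 0.708, 0.0, 0.0]
contact_force: [0.3, 0.8, -0.4]
opening: 0.0198
```

```bash
python3 - <<'E'
from h import *
s=shot('side')['color'];w=shot('wrist')['color']
a=cv2.resize(s[90:210,280:400],(400,400),interpolation=cv2.INTER_CUBIC); b=cv2.resize(w[150:350,220:420],(400,400),interpolation=cv2.INTER_CUBIC)
cv2.imwrite('pics/z4.png',cv2.cvtColor(np.hstack([a,b]),cv2.COLOR_RGB2BGR)); print(get_obs()['tcp_pos'])
E
```

```text
[5.81845747e-01 3.79233404e-05 1.71380630e-01]
```

View pics/z4.png

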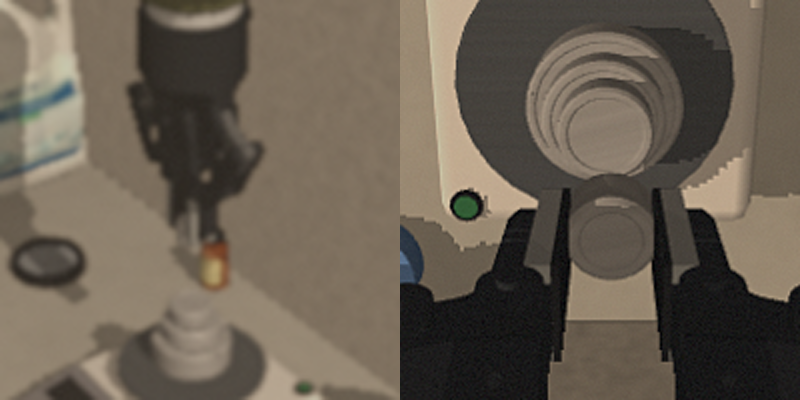

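w50 is held and looks level, and the rest of the stack is undisturbed at about crop (608,135). I'll check its offset from the TCP and the position of w100.

```bash
python3 - <<'E'
from h import *
c=shot('wrist'); o=get_obs()
for z in (.178,.182): print('w50 top',onplane(c,220+212/2,150+238/2,z)-o['tcp_pos'])
print('w100 top',onplane(c,220+208/2,150+135/2,.1123)); print(o['tcp_pos'])
E
```

```text
w50 top [ 0.0013419  -0.00011696  0.00675623]
w50 top [-0.00091758 -0.00013515  0.01075623]
w100 top [ 0.58154149 -0.00123318  0.1123    ]
[5.81814994e-01 4.51554746e-05 1.71243769e-01]
```

Both are centred. Next, carry to above case50.

{"name": "send_rows", "arguments": {
  "rows": [
    {"dx": 0.4,"dy": -0.25,"dz": 0,"roll": 0},
    {"dx": 0.8,"dy": -0.5,"dz": 0,"roll": 0},
    {"dx": 0.9,"dy": -0.57,"dz": 0,"roll": 0},
    {"dx": 0.9,"dy": -0.57,"dz": 0,"roll": 0},
    {"dx": 0.9,"dy": -0.57,"dz": 0,"roll": 0},
    {"dx": 0.9,"dy": -0.57,"dz": 0,"roll": 0},
    {"dx": 0.9,"dy": -0.57,"dz": 0,"roll": 0},
    {"dx": 0.9,"dy": -0.57,"dz": 0,"roll": 0},
    {"dx": 0.6,"dy": -0.38,"dz": 0,"roll": 0},
    {"dx": 0.38,"dy": -0.22,"dz": 0,"roll": 0}
  ]
}}

```text
time_s: 6.08
tcp_pos: [0.4363, 0.2291, 0.172]
eef_rot: [0.706, 0.709, -0.001, -0.001]
contact_force: [0.3, 0.2, -0.7]
opening: 0.0199
```

{"name": "send_rows", "arguments": {
  "rows": [
    {"dx": 0,"dy": 0,"dz": 0.5,"roll": 0},
    {"dx": 0,"dy": 0,"dz": 0.8,"roll": 0},
    {"dx": 0,"dy": 0,"dz": 0.8,"roll": 0},
    {"dx": 0,"dy": 0,"dz": 0.6,"roll": 0},
    {"dx": 0,"dy": 0,"dz": 0.4,"roll": 0},
    {"dx": 0,"dy": 0,"dz": 0,"roll": 0},
    {"dx": 0,"dy": 0,"dz": 0,"roll": 0}
  ]
}}

```text
time_s: 6.67
tcp_pos: [0.438, 0.2272, 0.0792]
eef_rot: [0.706, 0.708, -0.001, -0.0]
contact_force: [0.1, -0.1, 0.1]
opening: 0.0196
```

```bash
cat >> h.py <<'E'
def case(name,guess,z=.014,a=None,thr=48):
    c=shot(name); g=cv2.cvtColor(c['color'],cv2.COLOR_RGB2GRAY); p=proj(c,(*guess,.008)); print('px',p)
    return c
E
python3 - <<'E'
from h import *
c=shot('wrist','w5.png'); print(get_obs()['tcp_pos'],proj(c,(.439,.2275,.008)))
E
```

```text
[0.43859196 0.2273016  0.07991979] [326.35246531 213.19261095]
```

View pics/w5.png

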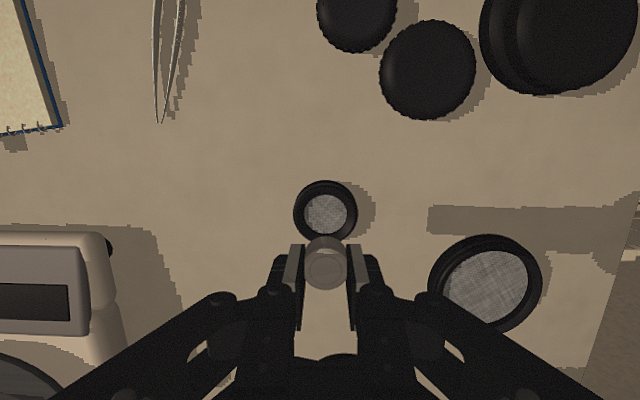

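Case50's floor is centred at (326,214), against a prediction of (326.4,213.2). Lowering and releasing.

{"name": "send_rows", "arguments": {
  "rows": [
    {"dx": 0,"dy": 0,"dz": 0.6,"roll": 0},
    {"dx": 0,"dy": 0,"dz": 0.6,"roll": 0},
    {"dx": 0,"dy": 0,"dz": 0.4,"roll": 0},
    {"dx": 0,"dy": 0,"dz": 0.3,"roll": 0},
    {"dx": 0,"dy": 0,"dz": 0.2,"roll": 0},
    {"dx": 0,"dy": 0,"dz": 0,"roll": 0},
    {"dx": 0,"dy": 0,"dz": 0,"roll": 0}
  ]
}}

```text
time_s: 7.3
tcp_pos: [0.4391, 0.2272, 0.0171]
eef_rot: [0.706, 0.708, 0.0, 0.0]
contact_force: [-0.4, -0.3, -0.2]
opening: 0.0197
```

{"name": "send_rows", "arguments": {
  "rows": [
    {"dx": 0,"dy": 0,"dz": 0.05,"roll": 0},
    {"dx": 0,"dy": 0,"dz": 0,"roll": 0},
    {"dx": 0,"dy": 0,"dz": 0,"roll": 0}
  ]
}}

```text
time_s: 7.55
tcp_pos: [0.439, 0.2271, 0.0154]
eef_rot: [0.706, 0.708, 0.0, 0.0]
contact_force: [0.8, 0.1, -1.1]
opening: 0.0201
```

{"name": "send_rows", "arguments": {
  "rows": [
    {"dx": 0,"dy": 0,"dz": 0,"roll": 0},
    {"dx": 0,"dy": 0,"dz": 0,"roll": 0},
    {"dx": 0,"dy": 0,"dz": 0,"roll": 0},
    {"dx": 0,"dy": 0,"dz": 0,"roll": 0},
    {"dx": 0,"dy": 0,"dz": 0,"roll": 0}
  ],
  "fingers": 0.5
}}

```text
time_s: 7.97
tcp_pos: [0.4388, 0.227, 0.015]
eef_rot: [0.706, 0.708, 0.0, 0.0]
contact_force: [0.2, 0.6, 0.3]
opening: 0.0426
```

{"name": "send_rows", "arguments": {
  "rows": [
    {"dx": 0,"dy": 0,"dz": -0.4,"roll": 0},
    {"dx": 0,"dy": 0,"dz": -0.8,"roll": 0},
    {"dx": 0,"dy": 0,"dz": -1,"roll": 0},
    {"dx": 0,"dy": 0,"dz": -1,"roll": 0},
    {"dx": 0,"dy": 0,"dz": -1,"roll": 0},
    {"dx": 0,"dy": 0,"dz": -1,"roll": 0},
    {"dx": 0,"dy": 0,"dz": 0,"roll": 0},
    {"dx": 0,"dy": 0,"dz": 0,"roll": 0}
  ],
  "fingers": 1
}}

```text
time_s: 8.63
tcp_pos: [0.4393, 0.2272, 0.1722]
eef_rot: [0.706, 0.708, 0.001, 0.001]
contact_force: [0.7, -0.2, 0.3]
opening: 0.0854
```

```bash
python3 - <<'E'
from h import *
c=shot('wrist','w6.png'); print(get_obs()['tcp_pos'],proj(c,(.439,.2275,.0244)),proj(c,(.439,.2275,.008)), proj(c,(.602,.2436,.008)),proj(c,(.498,.349,.008)))
E
```

```text
[0.43858458 0.22695499 0.17073596] [325.98625318 183.4336152 ] [325.9358372  179.18018163] [339.63043043 318.66872738] [442.52355965 234.69595703]
```

View pics/w6.png

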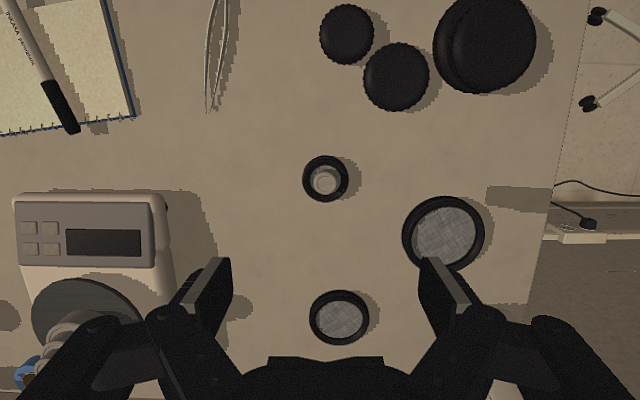

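w50 stands in its case at (325,183), and the predictions for case200 (340,319) and case500 (443,235) fit as well. Back to the stack for w100.

{"name": "send_rows", "arguments": {
  "rows": [
    {"dx": -0.4,"dy": 0.25,"dz": 0,"roll": 0},
    {"dx": -0.8,"dy": 0.5,"dz": 0,"roll": 0},
    {"dx": -0.9,"dy": 0.57,"dz": 0,"roll": 0},
    {"dx": -0.9,"dy": 0.57,"dz": 0,"roll": 0},
    {"dx": -0.9,"dy": 0.57,"dz": 0,"roll": 0},
    {"dx": -0.9,"dy": 0.57,"dz": 0,"roll": 0},
    {"dx": -0.9,"dy": 0.57,"dz": 0,"roll": 0},
    {"dx": -0.9,"dy": 0.57,"dz": 0,"roll": 0},
    {"dx": -0.6,"dy": 0.38,"dz": 0,"roll": 0},
    {"dx": -0.4,"dy": 0.2,"dz": 0,"roll": 0}
  ]
}}

```text
time_s: 9.52
tcp_pos: [0.5821, -0.0027, 0.169]
eef_rot: [0.707, 0.707, -0.001, -0.001]
contact_force: [0.3, 0.8, 0.1]
opening: 0.0858
```

{"name": "send_rows", "arguments": {
  "rows": [
    {"dx": 0,"dy": 0,"dz": 0.5,"roll": 0},
    {"dx": 0,"dy": 0,"dz": 0.7,"roll": 0},
    {"dx": 0,"dy": 0,"dz": 0.6,"roll": 0},
    {"dx": 0,"dy": 0,"dz": 0.3,"roll": 0},
    {"dx": 0,"dy": 0,"dz": 0,"roll": 0},
    {"dx": 0,"dy": 0,"dz": 0,"roll": 0},
    {"dx": 0,"dy": 0,"dz": 0,"roll": 0}
  ]
}}

```text
time_s: 10.1
tcp_pos: [0.5822, -0.0005, 0.1089]
eef_rot: [0.706, 0.708, 0.0, 0.001]
contact_force: [0.1, 0.6, 0.6]
opening: 0.0852
```

```bash
python3 - <<'E'
from h import *
c=shot('wrist'); o=get_obs(); print(o['tcp_pos'],o['eef_rot'],o['contact_force'])
cv2.imwrite('pics/w7.png',cv2.cvtColor(c['color'],cv2.COLOR_RGB2BGR)[200:400,180:480]); print(proj(c,(.5815,-.0012,.1123)),proj(c,(.565,-.0012,.1123)),proj(c,(.598,-.0012,.1123)))
E
```

```text
[ 0.58226857 -0.00059725  0.10908947] [7.06235610e-01 7.07976282e-01 5.16588067e-04 7.61702701e-04] [-0.52524746  0.95324852  0.73658437]
[324.87794272 261.93805195] [324.96380148 230.41323206] [324.79779189 291.3958647 ]
```

View pics/w7.png

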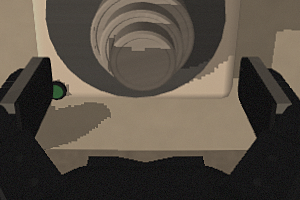

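w100's top is centred at (325,262), as predicted. Lowering 6 mm, closing and lifting.

{"name": "send_rows", "arguments": {
  "rows": [
    {"dx": 0,"dy": 0,"dz": 0.2,"roll": 0},
    {"dx": 0,"dy": 0,"dz": 0,"roll": 0},
    {"dx": 0,"dy": 0,"dz": 0,"roll": 0},
    {"dx": 0,"dy": 0,"dz": 0,"roll": 0},
    {"dx": 0,"dy": 0,"dz": 0,"roll": 0},
    {"dx": 0,"dy": 0,"dz": 0,"roll": 0},
    {"dx": 0,"dy": 0,"dz": 0,"roll": 0}
  ],
  "fingers": 0.5
}}

```text
time_s: 10.73
tcp_pos: [0.5818, -0.0007, 0.1021]
eef_rot: [0.706, 0.708, 0.0, 0.0]
contact_force: [0.3, -0.4, 0.6]
opening: 0.0426
```

{"name": "send_rows", "arguments": {
  "rows": [
    {"dx": 0,"dy": 0,"dz": 0,"roll": 0},
    {"dx": 0,"dy": 0,"dz": 0,"roll": 0},
    {"dx": 0,"dy": 0,"dz": 0,"roll": 0},
    {"dx": 0,"dy": 0,"dz": 0,"roll": 0},
    {"dx": 0,"dy": 0,"dz": 0,"roll": 0},
    {"dx": 0,"dy": 0,"dz": 0,"roll": 0}
  ],
  "fingers": 0,
  "grip_force": 40
}}

```text
time_s: 11.23
tcp_pos: [0.582, -0.0007, 0.1024]
eef_rot: [0.706, 0.708, 0.0, 0.0]
contact_force: [-0.4, -0.1, 6.2]
opening: 0.0309
```

{"name": "send_rows", "arguments": {
  "rows": [
    {"dx": 0,"dy": 0,"dz": -0.2,"roll": 0},
    {"dx": 0,"dy": 0,"dz": -0.4,"roll": 0},
    {"dx": 0,"dy": 0,"dz": -0.6,"roll": 0},
    {"dx": 0,"dy": 0,"dz": -0.6,"roll": 0},
    {"dx": 0,"dy": 0,"dz": -0.4,"roll": 0},
    {"dx": 0,"dy": 0,"dz": 0,"roll": 0},
    {"dx": 0,"dy": 0,"dz": 0,"roll": 0}
  ]
}}

```text
time_s: 11.82
tcp_pos: [0.5817, -0.0006, 0.1678]
eef_rot: [0.706, 0.708, 0.0, 0.0]
contact_force: [0.4, 1.1, -0.6]
opening: 0.031
```

```bash
python3 - <<'E'
from h import *
c=shot('wrist'); o=get_obs(); print(o['tcp_pos'],o['eef_rot'],o['contact_force'])
cv2.imwrite('pics/w8.png',cv2.cvtColor(c['color'],cv2.COLOR_RGB2BGR)[150:350,180:480]); print(proj(c,(.5815,-.0012,.0977)),proj(c,o['tcp_pos']+[0,0,.009]))
E
```

```text
[ 5.81335045e-01 -5.68213223e-04  1.67060113e-01] [ 7.06337390e-01  7.07874960e-01 -3.80109787e-04 -6.22873979e-04] [-0.61807684  0.23921612 -0.90503538]
[325.09922815 211.97855222] [326.39489113 267.64816358]
```

View pics/w8.png

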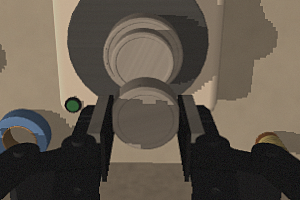

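w100 is held level. Carry to case100.

{"name": "send_rows", "arguments": {
  "rows": [
    {"dx": -0.4,"dy": -0.09,"dz": 0,"roll": 0},
    {"dx": -0.7,"dy": -0.16,"dz": 0,"roll": 0},
    {"dx": -0.9,"dy": -0.21,"dz": 0,"roll": 0},
    {"dx": -0.9,"dy": -0.21,"dz": 0,"roll": 0},
    {"dx": -0.9,"dy": -0.21,"dz": 0,"roll": 0},
    {"dx": -0.9,"dy": -0.21,"dz": 0,"roll": 0},
    {"dx": -0.9,"dy": -0.21,"dz": 0,"roll": 0},
    {"dx": -0.9,"dy": -0.21,"dz": 0,"roll": 0}
  ]
}}

```text
time_s: 12.53
tcp_pos: [0.5356, -0.1976, 0.167]
eef_rot: [0.706, 0.708, -0.0, -0.001]
contact_force: [0.4, 0.1, -0.4]
opening: 0.0309
```

{"name": "send_rows", "arguments": {
  "rows": [
    {"dx": -0.9,"dy": -0.21,"dz": 0,"roll": 0},
    {"dx": -0.9,"dy": -0.21,"dz": 0,"roll": 0},
    {"dx": -0.9,"dy": -0.21,"dz": 0,"roll": 0},
    {"dx": -0.9,"dy": -0.21,"dz": 0,"roll": 0},
    {"dx": -0.9,"dy": -0.21,"dz": 0,"roll": 0},
    {"dx": -0.6,"dy": -0.14,"dz": 0,"roll": 0},
    {"dx": -0.28,"dy": -0.08,"dz": 0,"roll": 0},
    {"dx": 0,"dy": 0,"dz": 0,"roll": 0}
  ]
}}

```text
time_s: 13.2
tcp_pos: [0.4979, -0.3588, 0.1669]
eef_rot: [0.707, 0.707, -0.0, -0.001]
contact_force: [-0.4, 0.2, -1.6]
opening: 0.0309
```

{"name": "send_rows", "arguments": {
  "rows": [
    {"dx": 0,"dy": 0,"dz": 0.5,"roll": 0},
    {"dx": 0,"dy": 0,"dz": 0.8,"roll": 0},
    {"dx": 0,"dy": 0,"dz": 0.8,"roll": 0},
    {"dx": 0,"dy": 0,"dz": 0.5,"roll": 0},
    {"dx": 0,"dy": 0,"dz": 0.3,"roll": 0},
    {"dx": 0,"dy": 0,"dz": 0,"roll": 0},
    {"dx": 0,"dy": 0,"dz": 0,"roll": 0}
  ]
}}

```text
time_s: 13.78
tcp_pos: [0.4995, -0.3568, 0.0814]
eef_rot: [0.706, 0.708, 0.0, 0.0]
contact_force: [-0.6, -1.0, -0.4]
opening: 0.0308
```

```bash
python3 - <<'E'
from h import *
c=shot('wrist'); o=get_obs(); print(o['tcp_pos'],o['eef_rot'],o['contact_force'])
cv2.imwrite('pics/w9.png',cv2.cvtColor(c['color'],cv2.COLOR_RGB2BGR)[150:350,180:480]); print(proj(c,(.498,-.357,.008)),proj(c,(.508,-.357,.008)),proj(c,(.498,-.347,.008)))
E
```

```text
[ 0.49967304 -0.35721637  0.08208016] [ 7.06154363e-01  7.08057499e-01 -1.14566752e-07  7.70090144e-04] [-0.06538479 -1.14378966 -0.58475083]
[325.65079006 208.68006815] [325.60158135 221.83277971] [339.74089433 208.7212323 ]
```

View pics/w9.png

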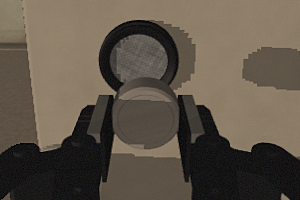

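The case sits a little left of the prediction. I'll measure it by fitting the arcs.

```bash
python3 - <<'E'
from h import *
from scipy.optimize import least_squares
c=shot('wrist'); g=cv2.cvtColor(c['color'],cv2.COLOR_RGB2GRAY); o=get_obs()
ctr=(.499,-.359)
for r0,z,lo,hi,lab in((.0285,.014,.026,.034,'outer'),(.0205,.008,.015,.024,'floor')):
    P=[]
    for th in np.radians(np.arange(100,261,4)): # toward -x side
        rr=np.arange(lo,hi,.0003); 
        px=np.array([proj(c,(ctr[0]+r*np.cos(th),ctr[1]+r*np.sin(th),z)) for r in rr]).astype(np.float32)
        v=cv2.remap(g.astype(np.float32),px[:,0].copy(),px[:,1].copy(),cv2.INTER_LINEAR).ravel()
        d=np.gradient(cv2.GaussianBlur(v[None],(9,1),0).ravel()); i=np.argmax(np.abs(d)); 
        if abs(d[i])>1: P.append((ctr[0]+rr[i]*np.cos(th),ctr[1]+rr[i]*np.sin(th)))
    P=np.array(P)
    for fixed in(1,0):
        s=least_squares(lambda q:np.hypot(*(P-q[:2]).T)-(r0 if fixed else q[2]),[*ctr,r0],loss='soft_l1',f_scale=.0007)
        print(lab,len(P),np.round(s.x*1000,1),np.round(np.std(s.fun)*1000,2))
print(o['tcp_pos'])
E
```

```text
outer 35 [ 497.2 -361.7   28.5] 0.38
outer 35 [ 495.8 -362.    27.3] 0.18
floor 41 [ 500.3 -362.2   20.5] 0.61
floor 41 [ 500.3 -362.2   20.5] 0.61
[ 0.4997336  -0.35741191  0.08230532]
```

{"name": "send_rows", "arguments": {
  "rows": [
    {"dx": -0.14,"dy": -0.03,"dz": 0.3,"roll": 0},
    {"dx": 0,"dy": 0,"dz": 0.6,"roll": 0},
    {"dx": 0,"dy": 0,"dz": 0.6,"roll": 0},
    {"dx": 0,"dy": 0,"dz": 0.4,"roll": 0},
    {"dx": 0,"dy": 0,"dz": 0.2,"roll": 0},
    {"dx": 0,"dy": 0,"dz": 0.1,"roll": 0},
    {"dx": 0,"dy": 0,"dz": 0,"roll": 0},
    {"dx": 0,"dy": 0,"dz": 0,"roll": 0}
  ]
}}

```text
time_s: 14.55
tcp_pos: [0.4986, -0.3618, 0.0157]
eef_rot: [0.706, 0.708, -0.0, 0.001]
contact_force: [-0.2, -1.1, 0.0]
opening: 0.0312
```

{"name": "send_rows", "arguments": {
  "rows": [
    {"dx": 0,"dy": 0,"dz": 0.06,"roll": 0},
    {"dx": 0,"dy": 0,"dz": 0,"roll": 0},
    {"dx": 0,"dy": 0,"dz": 0,"roll": 0}
  ]
}}

```text
time_s: 14.8
tcp_pos: [0.4984, -0.3616, 0.0136]
eef_rot: [0.706, 0.708, -0.0, 0.0]
contact_force: [-0.7, -0.3, -0.6]
opening: 0.0309
```

{"name": "send_rows", "arguments": {
  "rows": [
    {"dx": 0,"dy": 0,"dz": 0,"roll": 0},
    {"dx": 0,"dy": 0,"dz": 0,"roll": 0},
    {"dx": 0,"dy": 0,"dz": 0,"roll": 0},
    {"dx": 0,"dy": 0,"dz": 0,"roll": 0},
    {"dx": 0,"dy": 0,"dz": 0,"roll": 0}
  ],
  "fingers": 0.7
}}

```text
time_s: 15.22
tcp_pos: [0.4983, -0.3615, 0.0133]
eef_rot: [0.706, 0.708, 0.0, 0.0]
contact_force: [0.5, -0.3, -0.5]
opening: 0.0599
```

{"name": "send_rows", "arguments": {
  "rows": [
    {"dx": 0,"dy": 0,"dz": -0.4,"roll": 0},
    {"dx": 0,"dy": 0,"dz": -0.8,"roll": 0},
    {"dx": 0,"dy": 0,"dz": -1,"roll": 0},
    {"dx": 0,"dy": 0,"dz": -1,"roll": 0},
    {"dx": 0,"dy": 0,"dz": -1,"roll": 0},
    {"dx": 0,"dy": 0,"dz": -1,"roll": 0},
    {"dx": 0,"dy": 0,"dz": 0,"roll": 0},
    {"dx": 0,"dy": 0,"dz": 0,"roll": 0}
  ],
  "fingers": 1
}}

```text
time_s: 15.88
tcp_pos: [0.4987, -0.3619, 0.1716]
eef_rot: [0.706, 0.708, -0.0, 0.002]
contact_force: [-0.8, 0.2, -0.6]
opening: 0.0857
```

```bash
python3 - <<'E'
from h import *
c=shot('wrist'); o=get_obs(); print(o['tcp_pos'],o['eef_rot'])
cv2.imwrite('pics/w10.png',cv2.resize(cv2.cvtColor(c['color'],cv2.COLOR_RGB2BGR)[120:240,240:420],None,fx=2,fy=2))
E
```

```text
[ 0.49817967 -0.36134579  0.16970003] [ 7.06332919e-01  7.07879728e-01 -1.92890400e-05  3.12366498e-04]
```

View pics/w10.png

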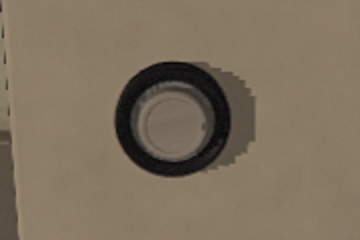

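w100 sits in its case, flat and inside the well. Back to the stack.

{"name": "send_rows", "arguments": {
  "rows": [
    {"dx": 0.4,"dy": 0.09,"dz": 0,"roll": 0},
    {"dx": 0.7,"dy": 0.16,"dz": 0,"roll": 0},
    {"dx": 0.9,"dy": 0.21,"dz": 0,"roll": 0},
    {"dx": 0.9,"dy": 0.21,"dz": 0,"roll": 0},
    {"dx": 0.9,"dy": 0.21,"dz": 0,"roll": 0},
    {"dx": 0.9,"dy": 0.21,"dz": 0,"roll": 0},
    {"dx": 0.9,"dy": 0.21,"dz": 0,"roll": 0},
    {"dx": 0.9,"dy": 0.21,"dz": 0,"roll": 0}
  ]
}}

```text
time_s: 16.6
tcp_pos: [0.5427, -0.1639, 0.168]
eef_rot: [0.706, 0.708, -0.0, -0.001]
contact_force: [-0.1, -0.4, 0.2]
opening: 0.0853
```

{"name": "send_rows", "arguments": {
  "rows": [
    {"dx": 0.9,"dy": 0.21,"dz": 0,"roll": 0},
    {"dx": 0.9,"dy": 0.21,"dz": 0,"roll": 0},
    {"dx": 0.9,"dy": 0.21,"dz": 0,"roll": 0},
    {"dx": 0.9,"dy": 0.21,"dz": 0,"roll": 0},
    {"dx": 0.9,"dy": 0.21,"dz": 0,"roll": 0},
    {"dx": 0.6,"dy": 0.14,"dz": 0,"roll": 0},
    {"dx": 0.42,"dy": 0.08,"dz": 0,"roll": 0},
    {"dx": 0,"dy": 0,"dz": 0,"roll": 0},
    {"dx": 0,"dy": 0,"dz": 0,"roll": 0}
  ]
}}

```text
time_s: 17.35
tcp_pos: [0.5805, -0.0005, 0.1686]
eef_rot: [0.706, 0.708, -0.0, -0.0]
contact_force: [0.0, -0.7, -0.5]
opening: 0.0856
```

```bash
cat >> h.py <<'E'
from scipy.optimize import least_squares
def arc(c,ctr,r0,z,dr=.004,a0=0,a1=360):
    g=cv2.cvtColor(c['color'],cv2.COLOR_RGB2GRAY).astype(np.float32); P=[]
    rr=np.arange(r0-dr,r0+dr,.0003)
    for th in np.radians(np.arange(a0,a1,4)):
        px=np.array([proj(c,(ctr[0]+r*np.cos(th),ctr[1]+r*np.sin(th),z)) for r in rr]).astype(np.float32)
        v=cv2.remap(g,px[:,0].copy(),px[:,1].copy(),cv2.INTER_LINEAR).ravel()
        d=np.gradient(cv2.GaussianBlur(v[None],(9,1),0).ravel()); i=np.argmax(np.abs(d))
        if abs(d[i])>1: P.append((ctr[0]+rr[i]*np.cos(th),ctr[1]+rr[i]*np.sin(th)))
    P=np.array(P)
    s=least_squares(lambda q:np.hypot(*(P-q).T)-r0,ctr,loss='soft_l1',f_scale=.0007)
    return len(P),np.round(s.x*1000,1),round(np.median(np.abs(s.fun))*1000,2)
E
python3 - <<'E'
from h import *
c=shot('wrist'); o=get_obs(); print(o['tcp_pos'],o['eef_rot'])
for z,r in((.0977,.0225),(.082,.03)):
    for ctr in((.5815,-.001),(.579,-.003)): print(r,arc(c,ctr,r,z),arc(c,ctr,r,z,.004,90,270))
cv2.imwrite('pics/w11.png',cv2.resize(cv2.cvtColor(c['color'],cv2.COLOR_RGB2BGR)[140:290,240:420],None,fx=3,fy=3,interpolation=cv2.INTER_CUBIC)); print(proj(c,(.5815,-.001,.0977)))
E
```

```text
[ 0.58050925 -0.00120631  0.16874334] [ 7.06412421e-01  7.07800290e-01 -3.88308909e-04 -2.98444360e-04]
0.0225 (90, array([581.9,  -3.7]), np.float64(0.63)) (45, array([582. ,  -3.6]), np.float64(0.72))
0.0225 (90, array([581.1,  -3.9]), np.float64(0.93)) (45, array([580.6,  -4.5]), np.float64(1.17))
0.03 (90, array([582.4,  -3.1]), np.float64(0.24)) (45, array([582.8,  -3.1]), np.float64(0.17))
0.03 (90, array([582.2,  -3.2]), np.float64(0.22)) (45, array([582.5,  -3.1]), np.float64(0.13))
[325.16108363 213.3861402 ]
```

{"name": "send_rows", "arguments": {
  "rows": [
    {"dx": -0.08,"dy": 0.03,"dz": 0.4,"roll": 0},
    {"dx": 0,"dy": 0,"dz": 0.8,"roll": 0},
    {"dx": 0,"dy": 0,"dz": 0.8,"roll": 0},
    {"dx": 0,"dy": 0,"dz": 0.5,"roll": 0},
    {"dx": 0,"dy": 0,"dz": 0.26,"roll": 0},
    {"dx": 0,"dy": 0,"dz": 0,"roll": 0},
    {"dx": 0,"dy": 0,"dz": 0,"roll": 0},
    {"dx": 0,"dy": 0,"dz": 0,"roll": 0}
  ]
}}

```text
time_s: 18.07
tcp_pos: [0.5824, -0.0036, 0.0876]
eef_rot: [0.707, 0.708, 0.001, 0.001]
contact_force: [-0.3, -0.4, -0.1]
opening: 0.0855
```

{"name": "send_rows", "arguments": {
  "rows": [
    {"dx": 0,"dy": 0,"dz": 0,"roll": 0},
    {"dx": 0,"dy": 0,"dz": 0,"roll": 0},
    {"dx": 0,"dy": 0,"dz": 0,"roll": 0},
    {"dx": 0,"dy": 0,"dz": 0,"roll": 0},
    {"dx": 0,"dy": 0,"dz": 0,"roll": 0},
    {"dx": 0,"dy": 0,"dz": 0,"roll": 0}
  ],
  "fingers": 0.6
}}

```text
time_s: 18.57
tcp_pos: [0.5818, -0.003, 0.0865]
eef_rot: [0.706, 0.708, 0.0, 0.0]
contact_force: [-0.6, 0.4, 0.3]
opening: 0.0513
```

{"name": "send_rows", "arguments": {
  "rows": [
    {"dx": 0,"dy": 0,"dz": 0,"roll": 0},
    {"dx": 0,"dy": 0,"dz": 0,"roll": 0},
    {"dx": 0,"dy": 0,"dz": 0,"roll": 0},
    {"dx": 0,"dy": 0,"dz": 0,"roll": 0},
    {"dx": 0,"dy": 0,"dz": 0,"roll": 0},
    {"dx": 0,"dy": 0,"dz": 0,"roll": 0}
  ],
  "fingers": 0,
  "grip_force": 45
}}

```text
time_s: 19.07
tcp_pos: [0.5819, -0.003, 0.0868]
eef_rot: [0.706, 0.708, 0.0, 0.0]
contact_force: [-1.9, 0.9, 5.2]
opening: 0.0427
```

{"name": "send_rows", "arguments": {
  "rows": [
    {"dx": 0,"dy": 0,"dz": -0.2,"roll": 0},
    {"dx": 0,"dy": 0,"dz": -0.4,"roll": 0},
    {"dx": 0,"dy": 0,"dz": -0.6,"roll": 0},
    {"dx": 0,"dy": 0,"dz": -0.6,"roll": 0},
    {"dx": 0,"dy": 0,"dz": -0.6,"roll": 0},
    {"dx": 0,"dy": 0,"dz": -0.4,"roll": 0},
    {"dx": 0,"dy": 0,"dz": 0,"roll": 0},
    {"dx": 0,"dy": 0,"dz": 0,"roll": 0}
  ]
}}

```text
time_s: 19.73
tcp_pos: [0.5817, -0.0031, 0.1702]
eef_rot: [0.706, 0.708, -0.0, 0.0]
contact_force: [-0.1, 0.2, -2.7]
opening: 0.0425
```

```bash
python3 - <<'E'
from h import *
c=shot('wrist'); o=get_obs(); t=o['tcp_pos'];print(t,o['contact_force'])
print('w200',[arc(c,t[:2],.0225,t[2]+h,.004,a,b) for h in(.0123,) for a,b in((90,270),(0,360))])
print('w500',arc(c,(.5824,-.0031),.03,.082,.004,100,260))
cv2.imwrite('pics/w12.png',cv2.resize(cv2.cvtColor(c['color'],cv2.COLOR_RGB2BGR)[140:340,200:450],None,fx=2,fy=2,interpolation=cv2.INTER_CUBIC))
E
```

```text
[ 0.58134471 -0.00304765  0.16942052] [-0.02010766 -0.12498437 -2.21537775]
w200 [(45, array([581.7,  -3.6]), np.float64(0.25)), (90, array([581.4,  -3.5]), np.float64(0.7))]
w500 (40, array([583. ,  -3.6]), np.float64(0.2))
```

View pics/w12.png

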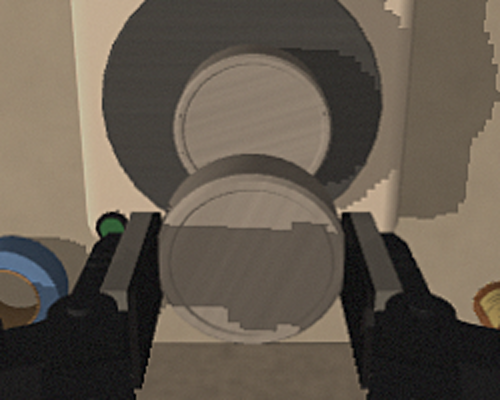

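w200 is held level and w500 has stayed at (582.5,-3.4). Carry to case200.

{"name": "send_rows", "arguments": {
  "rows": [
    {"dx": 0.4,"dy": 0.03,"dz": 0,"roll": 0},
    {"dx": 0.7,"dy": 0.06,"dz": 0,"roll": 0},
    {"dx": 0.9,"dy": 0.08,"dz": 0,"roll": 0},
    {"dx": 0.9,"dy": 0.08,"dz": 0,"roll": 0},
    {"dx": 0.9,"dy": 0.08,"dz": 0,"roll": 0},
    {"dx": 0.9,"dy": 0.08,"dz": 0,"roll": 0},
    {"dx": 0.9,"dy": 0.08,"dz": 0,"roll": 0},
    {"dx": 0.9,"dy": 0.08,"dz": 0,"roll": 0},
    {"dx": 0.9,"dy": 0.08,"dz": 0,"roll": 0},
    {"dx": 0.5,"dy": 0.04,"dz": 0,"roll": 0}
  ]
}}

```text
time_s: 20.62
tcp_pos: [0.601, 0.2374, 0.1691]
eef_rot: [0.706, 0.709, -0.001, -0.001]
contact_force: [-0.2, -0.4, -2.9]
opening: 0.0428
```

{"name": "send_rows", "arguments": {
  "rows": [
    {"dx": 0.32,"dy": 0,"dz": 0,"roll": 0},
    {"dx": 0,"dy": 0,"dz": 0.5,"roll": 0},
    {"dx": 0,"dy": 0,"dz": 0.8,"roll": 0},
    {"dx": 0,"dy": 0,"dz": 0.8,"roll": 0},
    {"dx": 0,"dy": 0,"dz": 0.5,"roll": 0},
    {"dx": 0,"dy": 0,"dz": 0.3,"roll": 0},
    {"dx": 0,"dy": 0,"dz": 0,"roll": 0},
    {"dx": 0,"dy": 0,"dz": 0,"roll": 0},
    {"dx": 0,"dy": 0,"dz": 0,"roll": 0}
  ]
}}

```text
time_s: 21.37
tcp_pos: [0.6026, 0.2435, 0.0847]
eef_rot: [0.706, 0.708, 0.001, 0.001]
contact_force: [0.0, 0.4, -1.5]
opening: 0.0428
```

```bash
python3 - <<'E'
from h import *
c=shot('wrist'); o=get_obs(); t=o['tcp_pos'];print(t,o['contact_force'])
for ctr in((.602,.2436),(.600,.241)): print('outer',arc(c,ctr,.0345,.014,.005,120,240),'floor',arc(c,ctr,.0265,.008,.004,120,240))
E
```

```text
[0.60262274 0.2435754  0.08485488] [ 0.1766474  -0.33420161 -0.25669302]
outer (30, array([600.3, 242.4]), np.float64(0.31)) floor (30, array([602.8, 242.7]), np.float64(0.1))
outer (30, array([600.2, 242.6]), np.float64(0.33)) floor (30, array([602.8, 242.6]), np.float64(0.07))
```

{"name": "send_rows", "arguments": {
  "rows": [
    {"dx": -0.03,"dy": -0.02,"dz": 0.3,"roll": 0},
    {"dx": 0,"dy": 0,"dz": 0.6,"roll": 0},
    {"dx": 0,"dy": 0,"dz": 0.6,"roll": 0},
    {"dx": 0,"dy": 0,"dz": 0.4,"roll": 0},
    {"dx": 0,"dy": 0,"dz": 0.25,"roll": 0},
    {"dx": 0,"dy": 0,"dz": 0.15,"roll": 0},
    {"dx": 0,"dy": 0,"dz": 0.05,"roll": 0},
    {"dx": 0,"dy": 0,"dz": 0,"roll": 0},
    {"dx": 0,"dy": 0,"dz": 0,"roll": 0}
  ]
}}

```text
time_s: 22.17
tcp_pos: [0.6018, 0.2428, 0.0137]
eef_rot: [0.706, 0.708, 0.001, 0.0]
contact_force: [0.3, -1.2, -1.1]
opening: 0.043
```

{"name": "send_rows", "arguments": {
  "rows": [
    {"dx": 0,"dy": 0,"dz": 0,"roll": 0},
    {"dx": 0,"dy": 0,"dz": 0,"roll": 0},
    {"dx": 0,"dy": 0,"dz": 0,"roll": 0},
    {"dx": 0,"dy": 0,"dz": 0,"roll": 0},
    {"dx": 0,"dy": 0,"dz": 0,"roll": 0},
    {"dx": 0,"dy": 0,"dz": 0,"roll": 0}
  ],
  "fingers": 0.85
}}

```text
time_s: 22.67
tcp_pos: [0.6014, 0.2427, 0.013]
eef_rot: [0.706, 0.708, 0.0, 0.0]
contact_force: [-0.2, -0.3, 0.3]
opening: 0.0725
```

{"name": "send_rows", "arguments": {
  "rows": [
    {"dx": 0,"dy": 0,"dz": -0.4,"roll": 0},
    {"dx": 0,"dy": 0,"dz": -0.8,"roll": 0},
    {"dx": 0,"dy": 0,"dz": -1,"roll": 0},
    {"dx": 0,"dy": 0,"dz": -1,"roll": 0},
    {"dx": 0,"dy": 0,"dz": -1,"roll": 0},
    {"dx": 0,"dy": 0,"dz": -1,"roll": 0},
    {"dx": 0,"dy": 0,"dz": 0,"roll": 0},
    {"dx": 0,"dy": 0,"dz": 0,"roll": 0}
  ],
  "fingers": 1
}}

```text
time_s: 23.33
tcp_pos: [0.6019, 0.2428, 0.1714]
eef_rot: [0.706, 0.708, 0.002, 0.001]
contact_force: [-0.0, 0.8, -0.9]
opening: 0.0853
```

```bash
python3 - <<'E'
from h import *
c=shot('wrist'); o=get_obs(); t=o['tcp_pos'];print(t)
print('w200',arc(c,(.602,.2427),.0225,.0237,.004),'case',arc(c,(.602,.2427),.0345,.014,.004))
print('case500',arc(c,(.498,.349),.042,.017,.004))
E
```

```text
[0.60122401 0.24268687 0.16940669]
w200 (90, array([602. , 241.9]), np.float64(0.29)) case (90, array([600.3, 242.6]), np.float64(0.45))
case500 (90, array([499.6, 346.4]), np.float64(0.46))
```

w200 is in place, with its disc fit at (602,242) inside the case200 fit. Now w500.

{"name": "send_rows", "arguments": {
  "rows": [
    {"dx": -0.4,"dy": -0.03,"dz": 0,"roll": 0},
    {"dx": -0.7,"dy": -0.05,"dz": 0,"roll": 0},
    {"dx": -0.9,"dy": -0.07,"dz": 0,"roll": 0},
    {"dx": -0.9,"dy": -0.07,"dz": 0,"roll": 0},
    {"dx": -0.9,"dy": -0.07,"dz": 0,"roll": 0},
    {"dx": -0.9,"dy": -0.07,"dz": 0,"roll": 0},
    {"dx": -0.9,"dy": -0.07,"dz": 0,"roll": 0},
    {"dx": -0.9,"dy": -0.07,"dz": 0,"roll": 0},
    {"dx": -0.9,"dy": -0.07,"dz": 0,"roll": 0},
    {"dx": -0.5,"dy": -0.05,"dz": 0,"roll": 0}
  ]
}}

```text
time_s: 24.22
tcp_pos: [0.5821, 0.0025, 0.1677]
eef_rot: [0.707, 0.707, -0.001, -0.001]
contact_force: [0.3, -0.4, 0.8]
opening: 0.0855
```

{"name": "send_rows", "arguments": {
  "rows": [
    {"dx": -0.3,"dy": 0,"dz": 0,"roll": 0},
    {"dx": 0,"dy": 0,"dz": 0.4,"roll": 0},
    {"dx": 0,"dy": 0,"dz": 0.6,"roll": 0},
    {"dx": 0,"dy": 0,"dz": 0.4,"roll": 0},
    {"dx": 0,"dy": 0,"dz": 0,"roll": 0},
    {"dx": 0,"dy": 0,"dz": 0,"roll": 0},
    {"dx": 0,"dy": 0,"dz": 0,"roll": 0}
  ]
}}

```text
time_s: 24.8
tcp_pos: [0.5835, -0.0033, 0.1275]
eef_rot: [0.706, 0.708, 0.0, 0.0]
contact_force: [-0.1, -0.1, 1.0]
opening: 0.0852
```

```bash
python3 - <<'E'
from h import *
c=shot('wrist'); o=get_obs(); t=o['tcp_pos'];print(t)
print('w500',arc(c,(.5825,-.0033),.03,.082,.004),arc(c,(.5825,-.0033),.03,.082,.004,100,260))
E
```

```text
[ 0.58361877 -0.0033363   0.12769234]
w500 (90, array([582.5,  -3.2]), np.float64(0.37)) (40, array([583.1,  -3.6]), np.float64(0.33))
```

Aligned to about 1 mm. Descend 62.5 mm and grip.

{"name": "send_rows", "arguments": {
  "rows": [
    {"dx": 0,"dy": -0.02,"dz": 0.4,"roll": 0},
    {"dx": 0,"dy": 0,"dz": 0.6,"roll": 0},
    {"dx": 0,"dy": 0,"dz": 0.5,"roll": 0},
    {"dx": 0,"dy": 0,"dz": 0.35,"roll": 0},
    {"dx": 0,"dy": 0,"dz": 0.2,"roll": 0},
    {"dx": 0,"dy": 0,"dz": 0,"roll": 0},
    {"dx": 0,"dy": 0,"dz": 0,"roll": 0},
    {"dx": 0,"dy": 0,"dz": 0,"roll": 0}
  ]
}}

```text
time_s: 25.52
tcp_pos: [0.5832, -0.0034, 0.0664]
eef_rot: [0.706, 0.708, 0.0, 0.001]
contact_force: [0.3, 0.1, -0.9]
opening: 0.0856
```

{"name": "send_rows", "arguments": {
  "rows": [
    {"dx": 0,"dy": 0,"dz": 0,"roll": 0},
    {"dx": 0,"dy": 0,"dz": 0,"roll": 0},
    {"dx": 0,"dy": 0,"dz": 0,"roll": 0},
    {"dx": 0,"dy": 0,"dz": 0,"roll": 0},
    {"dx": 0,"dy": 0,"dz": 0,"roll": 0}
  ],
  "fingers": 0.78
}}

```text
time_s: 25.93
tcp_pos: [0.5827, -0.0034, 0.0655]
eef_rot: [0.706, 0.708, 0.0, 0.0]
contact_force: [-0.7, -0.6, -0.1]
opening: 0.0664
```

{"name": "send_rows", "arguments": {
  "rows": [
    {"dx": 0,"dy": 0,"dz": 0,"roll": 0},
    {"dx": 0,"dy": 0,"dz": 0,"roll": 0},
    {"dx": 0,"dy": 0,"dz": 0,"roll": 0},
    {"dx": 0,"dy": 0,"dz": 0,"roll": 0},
    {"dx": 0,"dy": 0,"dz": 0,"roll": 0},
    {"dx": 0,"dy": 0,"dz": 0,"roll": 0}
  ],
  "fingers": 0,
  "grip_force": 65
}}

```text
time_s: 26.43
tcp_pos: [0.5829, -0.0031, 0.0662]
eef_rot: [0.706, 0.708, 0.0, 0.0]
contact_force: [-2.1, 1.7, 6.2]
opening: 0.0577
```

{"name": "send_rows", "arguments": {
  "rows": [
    {"dx": 0,"dy": 0,"dz": -0.15,"roll": 0},
    {"dx": 0,"dy": 0,"dz": -0.3,"roll": 0},
    {"dx": 0,"dy": 0,"dz": -0.5,"roll": 0},
    {"dx": 0,"dy": 0,"dz": -0.6,"roll": 0},
    {"dx": 0,"dy": 0,"dz": -0.6,"roll": 0},
    {"dx": 0,"dy": 0,"dz": -0.4,"roll": 0},
    {"dx": 0,"dy": 0,"dz": -0.2,"roll": 0},
    {"dx": 0,"dy": 0,"dz": 0,"roll": 0},
    {"dx": 0,"dy": 0,"dz": 0,"roll": 0}
  ]
}}

```text
time_s: 27.18
tcp_pos: [0.5823, -0.0033, 0.1473]
eef_rot: [0.706, 0.708, -0.0, -0.0]
contact_force: [-0.7, 0.3, -4.8]
opening: 0.0568
```

```bash
python3 - <<'E'
from h import *
c=shot('wrist'); o=get_obs(); t=o['tcp_pos'];print(t,o['contact_force'])
for h in(.013,.016,.019): print(h,arc(c,t[:2],.03,t[2]+h,.004,100,260))
cv2.imwrite('pics/w13.png',cv2.resize(cv2.cvtColor(c['color'],cv2.COLOR_RGB2BGR)[140:340,200:450],None,fx=2,fy=2,interpolation=cv2.INTER_CUBIC))
E
```

```text
[ 0.58214318 -0.0033105   0.14689287] [-0.30681868  0.08456807 -4.15397474]
0.013 (40, array([583.5,  -4.2]), np.float64(0.23))
0.016 (40, array([582.5,  -4.2]), np.float64(0.25))
0.019 (40, array([581.7,  -4.2]), np.float64(0.44))
```

View pics/w13.png

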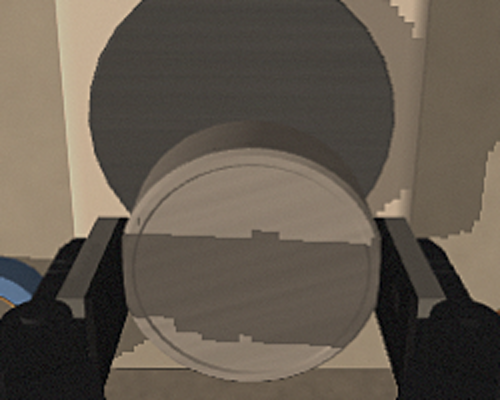

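w500 is held level. Carry to case500.

{"name": "send_rows", "arguments": {
  "rows": [
    {"dx": 0.3,"dy": -0.07,"dz": 0,"roll": 0},
    {"dx": 0.6,"dy": -0.14,"dz": 0,"roll": 0},
    {"dx": 0.8,"dy": -0.19,"dz": 0,"roll": 0},
    {"dx": 0.8,"dy": -0.19,"dz": 0,"roll": 0},
    {"dx": 0.8,"dy": -0.19,"dz": 0,"roll": 0},
    {"dx": 0.8,"dy": -0.19,"dz": 0,"roll": 0},
    {"dx": 0.8,"dy": -0.19,"dz": 0,"roll": 0},
    {"dx": 0.8,"dy": -0.19,"dz": 0,"roll": 0}
  ]
}}

```text
time_s: 27.9
tcp_pos: [0.5407, 0.1693, 0.1471]
eef_rot: [0.706, 0.708, -0.001, -0.001]
contact_force: [0.8, -0.4, -5.4]
opening: 0.0575
```

{"name": "send_rows", "arguments": {
  "rows": [
    {"dx": 0.8,"dy": -0.19,"dz": 0,"roll": 0},
    {"dx": 0.8,"dy": -0.19,"dz": 0,"roll": 0},
    {"dx": 0.8,"dy": -0.19,"dz": 0,"roll": 0},
    {"dx": 0.8,"dy": -0.19,"dz": 0,"roll": 0},
    {"dx": 0.8,"dy": -0.19,"dz": 0,"roll": 0},
    {"dx": 0.8,"dy": -0.19,"dz": 0,"roll": 0},
    {"dx": 0.6,"dy": -0.15,"dz": 0,"roll": 0},
    {"dx": 0.4,"dy": -0.1,"dz": 0,"roll": 0},
    {"dx": 0.2,"dy": -0.04,"dz": 0,"roll": 0},
    {"dx": 0,"dy": 0,"dz": 0,"roll": 0}
  ]
}}

```text
time_s: 28.73
tcp_pos: [0.4979, 0.3482, 0.1474]
eef_rot: [0.706, 0.708, -0.0, -0.0]
contact_force: [0.3, -0.7, -4.6]
opening: 0.0573
```

{"name": "send_rows", "arguments": {
  "rows": [
    {"dx": 0,"dy": 0,"dz": 0.5,"roll": 0},
    {"dx": 0,"dy": 0,"dz": 0.7,"roll": 0},
    {"dx": 0,"dy": 0,"dz": 0.5,"roll": 0},
    {"dx": 0,"dy": 0,"dz": 0.3,"roll": 0},
    {"dx": 0,"dy": 0,"dz": 0,"roll": 0},
    {"dx": 0,"dy": 0,"dz": 0,"roll": 0},
    {"dx": 0,"dy": 0,"dz": 0,"roll": 0}
  ]
}}

```text
time_s: 29.32
tcp_pos: [0.4993, 0.3474, 0.0891]
eef_rot: [0.706, 0.708, 0.001, 0.0]
contact_force: [0.6, -0.2, -4.8]
opening: 0.0574
```

```bash
python3 - <<'E'
from h import *
c=shot('wrist'); o=get_obs(); t=o['tcp_pos'];print(t,o['contact_force'])
for ctr in((.498,.349),(.498,.346)): print('outer',arc(c,ctr,.042,.017,.005,120,240),'floor',arc(c,ctr,.034,.008,.004,120,240))
cv2.imwrite('pics/w14.png',cv2.cvtColor(c['color'],cv2.COLOR_RGB2BGR))
E
```

```text
[0.49920306 0.34749426 0.08914136] [ 1.04240275  0.27444997 -4.99866779]
outer (30, array([497.4, 348.6]), np.float64(0.42)) floor (30, array([500.3, 349. ]), np.float64(0.16))
outer (30, array([497.4, 348.6]), np.float64(0.35)) floor (30, array([500.3, 348.8]), np.float64(0.15))
```

{"name": "send_rows", "arguments": {
  "rows": [
    {"dx": 0.05,"dy": 0,"dz": 0.3,"roll": 0},
    {"dx": 0,"dy": 0,"dz": 0.6,"roll": 0},
    {"dx": 0,"dy": 0,"dz": 0.6,"roll": 0},
    {"dx": 0,"dy": 0,"dz": 0.4,"roll": 0},
    {"dx": 0,"dy": 0,"dz": 0.3,"roll": 0},
    {"dx": 0,"dy": 0,"dz": 0.18,"roll": 0},
    {"dx": 0,"dy": 0,"dz": 0.1,"roll": 0},
    {"dx": 0,"dy": 0,"dz": 0,"roll": 0},
    {"dx": 0,"dy": 0,"dz": 0,"roll": 0}
  ]
}}

```text
time_s: 30.12
tcp_pos: [0.4989, 0.3492, 0.0143]
eef_rot: [0.706, 0.708, 0.001, 0.0]
contact_force: [-0.9, 0.0, -1.6]
opening: 0.0575
```

{"name": "send_rows", "arguments": {
  "rows": [
    {"dx": 0,"dy": 0,"dz": 0,"roll": 0},
    {"dx": 0,"dy": 0,"dz": 0,"roll": 0},
    {"dx": 0,"dy": 0,"dz": 0,"roll": 0},
    {"dx": 0,"dy": 0,"dz": 0,"roll": 0},
    {"dx": 0,"dy": 0,"dz": 0,"roll": 0},
    {"dx": 0,"dy": 0,"dz": 0,"roll": 0}
  ],
  "fingers": 1
}}

```text
time_s: 30.62
tcp_pos: [0.4986, 0.349, 0.0136]
eef_rot: [0.706, 0.708, 0.0, 0.0]
contact_force: [0.1, 0.1, -1.3]
opening: 0.0858
```

{"name": "send_rows", "arguments": {
  "rows": [
    {"dx": 0,"dy": 0,"dz": -0.3,"roll": 0},
    {"dx": 0,"dy": 0,"dz": -0.6,"roll": 0},
    {"dx": 0,"dy": 0,"dz": -1,"roll": 0},
    {"dx": 0,"dy": 0,"dz": -1,"roll": 0},
    {"dx": 0,"dy": 0,"dz": -1,"roll": 0},
    {"dx": 0,"dy": 0,"dz": -1,"roll": 0},
    {"dx": 0,"dy": -0.8,"dz": -0.5,"roll": 0},
    {"dx": 0,"dy": -0.8,"dz": -0.5,"roll": 0},
    {"dx": 0,"dy": 0,"dz": 0,"roll": 0},
    {"dx": 0,"dy": 0,"dz": 0,"roll": 0}
  ]
}}

```text
time_s: 31.45
tcp_pos: [0.4502, 0.3492, 0.1921]
eef_rot: [0.706, 0.708, 0.001, 0.0]
contact_force: [0.0, 0.0, -0.1]
opening: 0.0853
```

```bash
python3 - <<'E'
from h import *
c=shot('wrist'); t=shot('top'); print(get_obs()['tcp_pos'])
print('w500',arc(c,(.499,.349),.03,.030,.004),'case',arc(c,(.499,.349),.042,.017,.004))
print('w200',arc(c,(.602,.2425),.0225,.0237,.004),'case',arc(c,(.602,.2425),.0345,.014,.004))
b=lambda i,w,h:cv2.resize(cv2.cvtColor(i,cv2.COLOR_RGB2BGR),(w,h),interpolation=cv2.INTER_CUBIC)
s=shot('side')['color']
cv2.imwrite('pics/w15.png',np.vstack([np.hstack([b(c['color'][100:400,150:550],400,300),b(s[130:280,200:400],400,300)]),b(t['color'][140:252,170:470],800,300)]))
E
```

```text
[0.45080931 0.34870802 0.19033149]
w500 (90, array([498.7, 348.2]), np.float64(0.3)) case (90, array([496.3, 348.9]), np.float64(0.54))
w200 (76, array([601.8, 241.7]), np.float64(0.82)) case (78, array([600.4, 242.6]), np.float64(0.94))
```

View pics/w15.png

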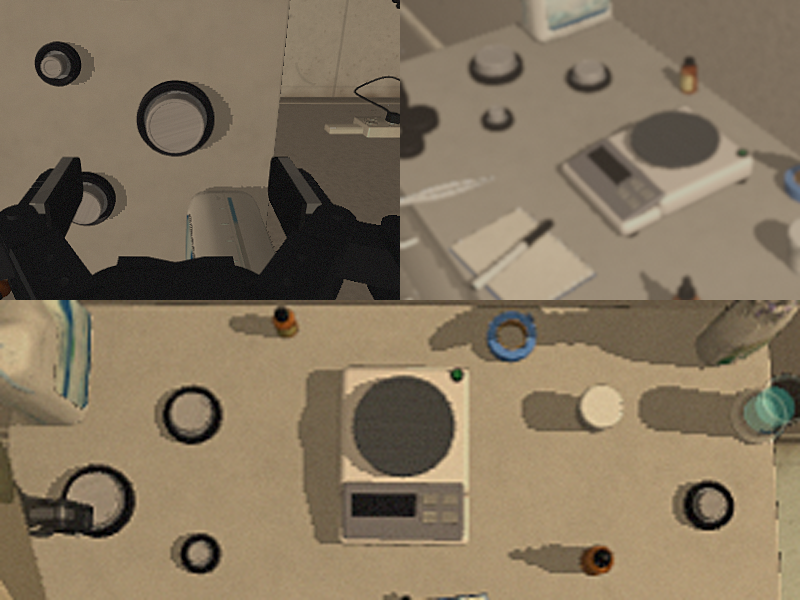

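The last picture shows all four weights seated in their wells, the pan empty, and the pot, dropper and cases where they were. Handing in.

```bash
python3 -c "
from h import *
o=get_obs(); print(o['time_s'],o['contact_force'],np.abs(o['qvel']).max()); print(hand_in())"
```

```text
31.6 [ 0.90840718  0.03754471 -0.25179862] 0.0093228691798374
the job is handed in; nothing more can be done
None
```

I moved the four weights one at a time, smallest first, straight from the pan into their own cases. No weight was put down anywhere else. I handed the job in at 31.6 s with the gripper open and clear of everything.

**Last checks:**
- **Pictures:** the top, side and wrist views show each weight inside its own well, apparently flat, with the pan empty. The cases, dropper bottle and specimen pot look unmoved.
- **Circle fits:** the w500 and w200 tops fit at their seated heights, about 2 mm off the fitted centres of their case rims. That is inside the 4 mm side clearance. I checked w50 and w100 by eye only at the end.
- **Forces:** the readings at the end of each move call never passed about 7 N.

**What disagreed:**
- **case100:** the first top-view estimate was about 4 mm off. I corrected it from the wrist camera before lowering the weight.
- **Opening:** it read 2 to 3 mm below each weight's diameter while gripping. The pictures showed each weight held level, so I took it as a sensor offset.

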